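# Seat the big sieve on the drain stand's presence lever

### The arm

A 6-joint arm with a two-finger parallel gripper is mounted at the origin on the work surface. World frame = base frame: x ahead of the robot, y to its left, z up, the work surface at z = 0. Lengths are in m, angles in rad, forces in N, time in s.
With the tool pointing down it reaches from about 0.375 to 0.925 m from the base axis. Payload 5.7 kg.
Tool frame: the origin (TCP) lies midway between the tips of the shut fingers; the grasp point (between the pads) lies 19 mm behind it; z points along the fingers, x is the direction in which the jaws open and shut, and the axes are right-handed (so a half turn about z gives the same grasp; the last joint's range is limited). The gripper opens to 88 mm and grips with 3 to 60 N. Pads are 20 mm wide; open, the fingers measure 115 mm over their backs; the gripper's body (75 mm by 178 mm) begins 61 mm behind the grasp point.
Start: joints at [-1.353, 0.359, 1.51, -0, 1.272, -0.115], TCP at [0.196, -0.567, 0.223] pointing down, gripper open.
Joint ranges: [-2.97, 2.97], [-1.01, 2.36], [0.21, 2.38], [-0.96, 4.11], [0.2, 2.71], [-2.98, 2.98]. Speed limits (rad/s): [2.39, 2.39, 3.14, 3.14, 3.14, 3.14].

### API

Orientations are given as a unit quaternion [x, y, z, w].
In Python, from bench import move_ptp, servo_line, goto_joints, move_gripper, sleep, inverse_kinematics, capture, PlanningError, close_job, spot_in, silhouettes, current_clock, current_joint_pos, current_qvel, current_joint_torque, current_position, current_orientation, current_force, current_torque, current_finger_gap gives the robot as it stands. Calls block until the motion is done:
- move_ptp(position, orientation): joint-space move of the TCP to a pose.
- servo_line(position, orientation=None, rate=0.15, contact_N=None): straight line of the TCP; orientation=None keeps the orientation; rate is the mean speed in m/s. With contact_N (N) it stops when the force on the tool has changed by that much, and returns True; else False.
- goto_joints(angles): joint-space move.
- move_gripper(opening): finger opening in m; the grip force is fixed at half the most; returns when the fingers have stopped.
- sleep(seconds).
- inverse_kinematics(position, orientation): joint angles nearest the present ones, or None.
- capture(name): name is "scene" or "top" or "wrist"; returns a dict with "image" (480x640x3 uint8, blue, green, red), "range_z" (480x640 float32, m along the optical axis (not along the pixel's ray), 0 where there is no reading), "intrinsics" (3x3 intrinsics, pixels), "R" (3x3) and "t" (3): a world point X has camera coordinates R X + t. Camera axes: x right, y down, z forward; pixel columns grow to the right and rows downward; lengths in m; the calibration is good to about 2 mm. The wrist camera is an equidistant fisheye: a pixel r from the principal point sees the ray r / f radians off the axis. A picture is of the moment at which its call begins.
A pose or a line that the arm cannot do raises PlanningError and nothing moves.
- close_job(): hands the job in, once; it reports no verdict.
Trained networks look in the newest picture that a camera, given by its name, has taken for a name from the list of things; names that differ only in an ending like _2 or _b are one class to them, and where a whole thing is asked for, a point or a joint stands for the part that bears it (a point fixed in the world has none). Each returns a list of dicts, best first, with "conf" (0 to 1); they miss things now and then, are a little off and sometimes report something else, mostly with a low value. They report only what shows in the picture. A call takes as long as a camera call. They do not tell look-alikes from the thing itself.
- spot_in(camera, query): "xy" ([column, row] in pixels, amid what is visible of it).
- silhouettes(camera, query): "region" (480x640 bool, what is visible of it) and "xy" ([column, row] in pixels, amid what is visible of it).
Readings, each from a call of its own:
- current_clock(): time.
- current_joint_pos(): joint angles.
- current_qvel(): joint speeds.
- current_joint_torque(): joint torques, N m.
- current_position(): TCP position.
- current_orientation(): TCP orientation.
- current_force(): force on the tool from outside, world axes, zero at the start.
- current_torque(): the same for the moment, N m.
- current_finger_gap(): finger opening in m.
Only numpy, scipy, OpenCV 4.12 (cv2) and the standard library are available. Lean on these libraries where they do the work, as an engineer would, in place of code of your own. Each camera call takes 0.05 s, during which the arm holds its last target.

### The job

The tumbler may only be emptied when a sieve is in place. Take the larger of the two zinc sieve frames by its bridge handle and set it down gently, flat and square on the middle of the low dark drain stand, so that the sieve's end rim holds the hinged steel lever down; either end of the sieve may face the lever. Leave the smaller sieve where it is.

Things in the scene. Friction and masses are not known exactly. Their poses are not given: they have to be found in the camera images.
- stand: Fixed drain stand: dark steel deck 170 mm (its x) by 130 mm (its y), its top 30 mm above the table, no side walls. Origin: centre of the underside, at table height; z up. The lever lies in a slot in the middle of the +x end, which points roughly away from the robot; its hinge is 45 mm from the centre. The 150 mm sieve, centred lengthwise along x, has its rim on the lever 30 mm out from the hinge.
- lever_tip (a point): Tip of the hinged steel presence lever, 24 mm wide. Free, the lever slopes up and outwards from deck level, its tip about 20 mm above the deck and 105 mm in +x from the stand's centre; pressed, it lies level with the deck and its tip sticks out some 25 mm past the deck's end.
- lever (a joint): Angle of the presence lever, rad: 0 free and raised, 0.35 pressed level with the deck top (stop at 0.42). A light spring of about 0.5 N at the rim raises it again; the sieve's own weight holds it down.
- sieve: The larger zinc sieve: open rectangular frame 150 mm (x) by 110 mm (y), rim 30 mm high, 6 mm thick, wire mesh at the bottom, about 0.45 kg. A bridge handle joins the long sides over the middle: a straight bar 14 mm thick (x), 110 mm long (y), from 64 to 80 mm above the underside, free space under it. Origin: centre of the underside, on the table at first; z up.
- small_sieve: The smaller zinc sieve, to be left alone: same make, 100 mm long (x) by 75 mm wide (y), same heights and same handle bar section. Origin at the centre of the underside, z up.
Things that resemble listed ones, but are neither listed nor needed, are in the scene too. What is shaped like the stand but yellow is not meant.

How it is judged:
At the end, for the whole second after the job is handed in: The larger sieve rests flat (within 4 degrees) and still on the stand's deck, centred within 20 mm each way and square within 12 degrees, either end to the lever, and it holds the lever down (lever angle above 0.28 rad) (value of joint lever above 0.28 rad and x of sieve in the frame of stand between -0.02 and 0.02 m and y of sieve in the frame of stand between -0.02 and 0.02 m and angle between the x axis of sieve and the x axis of stand, either way round below 0.21 rad and angle between sieve's own z axis and vertical below 0.07 rad and linear speed of sieve below 0.02 m/s); the robot touches nothing.
It fails at once if the smaller sieve is moved by more than 25 mm (distance of small_sieve from where it was at the start of the episode above 0.025 m).
It fails at once if the sieve is slammed or dropped onto the stand (over 0.5 m/s within 25 mm above the deck) (linear speed of sieve above 0.5 m/s and horizontal distance between sieve and stand below 0.06 m and height (world z) of sieve below 0.055 m).
It also fails if it takes over 38 s, if anything falls off the work surface, if the arm or the gripper's body presses on something with over 40 N, if the wrist force passes 120 N, or if a joint passes its speed limit or range.

## Working session

There is one attempt and no reset: what is moved stays moved. The work goes in short steps, each a Python script; the robot and the scene stay as the last script left them, time stands still between calls to the robot, and variables do not carry over. Pictures are saved under pics/ and viewed, and the job is handed in when it is done.

```bash
mkdir -p pics; ls
python3 - <<'E'
from bench import *
import cv2,numpy as np
for n in ("scene","top"):
    c=capture(n); cv2.imwrite(f"pics/{n}0.png",c["image"]); np.savez(f"{n}0.npz",**c)
    print(n,c["intrinsics"].tolist(),(-c["R"].T@c["t"]).round(3))
    for q in("sieve","small_sieve","stand","lever_tip"):
        print(q,[(np.round(d["xy"]).tolist(),round(d["conf"],2)) for d in spot_in(n,q)])
print(current_clock())
E
```

```text
pics
scene [[455.8076547569597, 0.0, 322.18546734731177], [0.0, 455.8076547569597, 235.1652022978831], [0.0, 0.0, 1.0]] [ 1.37  -0.197  0.643]
sieve [([194.0, 264.0], 0.87)]
small_sieve [([331.0, 240.0], 0.74)]
stand [([436.0, 235.0], 0.8), ([444.0, 186.0], 0.8), ([453.0, 246.0], 0.72)]
lever_tip [([447.0, 191.0], 0.51)]
top [[525.8930571845924, 0.0, 329.01553524988435], [0.0, 525.8930571845924, 242.66246865755338], [0.0, 0.0, 1.0]] [ 0.349 -0.006  1.165]
sieve [([466.0, 222.0], 0.91)]
small_sieve [([318.0, 239.0], 0.61)]
stand [([145.0, 338.0], 0.75), ([203.0, 229.0], 0.73)]
lever_tip [([202.0, 192.0], 0.91), ([154.0, 300.0], 0.8), ([206.0, 230.0], 0.25)]
0.5
```

View pics/scene0.png

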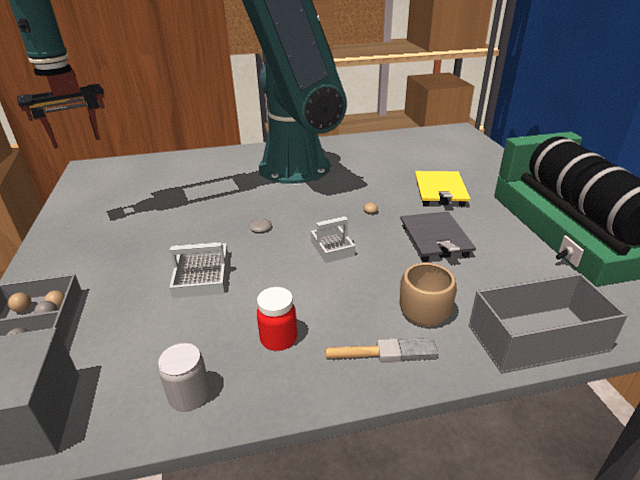

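View pics/top0.png

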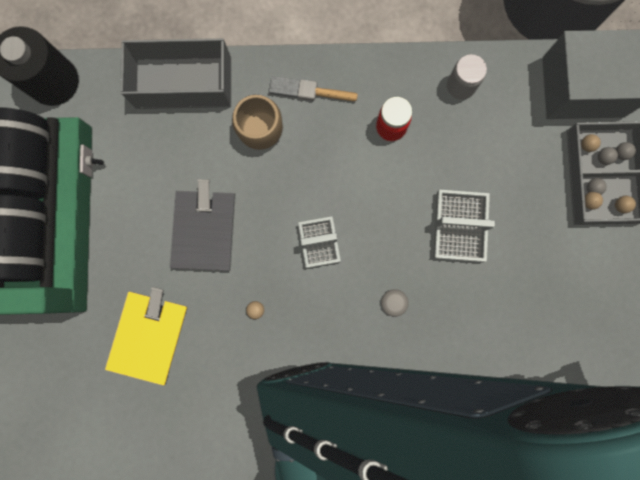

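The top view shows two zinc sieves, the larger at about (463,226) and the smaller at (319,242). The dark stand is at (203,231), with its lever pointing up (away from the robot). The yellow look-alike is at (146,338). I'll measure poses from depth in both cameras and confirm with a crop.

```bash
cat > h.py <<'E'
import numpy as np,cv2
def cloud(c):
    K=c["intrinsics"];z=c["range_z"].astype(float)
    v,u=np.mgrid[0:480,0:640]
    P=np.stack([(u-K[0,2])/K[0,0]*z,(v-K[1,2])/K[1,1]*z,z],-1)
    W=(P-c["t"])@c["R"]; W[z<=0]=np.nan
    return W
def rect(p):
    (cx,cy),(w,h),a=cv2.minAreaRect(p[:,:2].astype(np.float32)*1000)
    return np.round([cx,cy,w,h,a],1)
E
python3 - <<'E'
from h import *
cl={}
for n in("top","scene"):
    c=dict(np.load(n+"0.npz"));W=cloud(c);cl[n]=(c,W)
W=cl["top"][1]
boxes={"sieve":(425,180,505,272),"small":(290,208,350,275),"stand":(160,170,245,280)}
for k,(a,b,d,e) in boxes.items():
    p=W[b:e,a:d].reshape(-1,3);p=p[~np.isnan(p[:,2])]
    print(k,np.histogram(p[:,2],bins=np.arange(-.01,.1,.01))[0])
    c0=np.nanmedian(p[p[:,2]>.015],0)
    ws=cl["scene"][1].reshape(-1,3);ws=ws[np.linalg.norm(ws[:,:2]-c0[:2],axis=1)<.13]
    for nm,q in(("top",p),("scene",ws)):
        for lo,hi in((.018,.036),(.036,.055),(.06,.09)):
            s=q[(q[:,2]>lo)&(q[:,2]<hi)]
            if len(s)>15: print(nm,lo,len(s),"med",np.median(s,0).round(4),"rect mm",rect(s))
c=cl["top"][0]["image"]
cv2.imwrite("pics/crop0.png",np.hstack([cv2.resize(c[170:280,a:a+90],None,fx=2.9,fy=2.9,interpolation=2) for a in(158,275,420)]))
E
```

```text
sieve [2786 3079  283  510  245   14   10   27  250  130]
top 0.018 798 med [ 0.5065 -0.3025  0.0286] rect mm [ 509.7 -300.7  111.4  150.7   84.3]
top 0.036 26 med [ 0.5093 -0.2468  0.044 ] rect mm [ 522.4 -300.1  109.3   46.7   88. ]
top 0.06 407 med [ 0.5086 -0.2986  0.0788] rect mm [ 509.5 -299.6  109.6   14.8   84.3]
scene 0.018 591 med [ 0.5795 -0.3084  0.0275] rect mm [ 514.1 -299.8  110.8  150.2   84.7]
scene 0.036 60 med [ 0.5132 -0.3479  0.0457] rect mm [ 511.5 -299.3  110.1   16.9   84.6]
scene 0.06 471 med [ 0.5162 -0.3     0.0755] rect mm [ 512.5 -299.6  110.4   19.2   84.9]
small [1763 1507   63  246  159    4    3    9  167   85]
top 0.018 407 med [0.4752 0.0124 0.0294] rect mm [479.9  12.3 100.4  74.9   8.9]
top 0.06 261 med [0.4789 0.0123 0.0788] rect mm [479.8  12.5  14.6  74.5   8.6]
scene 0.018 447 med [0.5019 0.0158 0.0268] rect mm [481.8  12.9 104.7  76.4   9.1]
scene 0.036 59 med [ 0.4836 -0.0166  0.0454] rect mm [483.8  12.9  16.   75.2   8. ]
scene 0.06 266 med [0.4858 0.011  0.0761] rect mm [482.7  13.2  16.6  75.9   9.8]
stand [2980 1567   36 2937 1597  147   38    0    0    0]
top 0.018 4470 med [0.5065 0.2671 0.0291] rect mm [511.2 266.7 131.5 171.   86.5]
top 0.036 255 med [0.5962 0.261  0.0441] rect mm [533.2 255.7 172.4  69.1  19. ]
scene 0.018 2061 med [0.5175 0.2639 0.0299] rect mm [511.4 267.6 132.  177.   86. ]
scene 0.036 103 med [0.6058 0.2596 0.047 ] rect mm [597.5 262.   25.2  50.   85.6]
```

View pics/crop0.png

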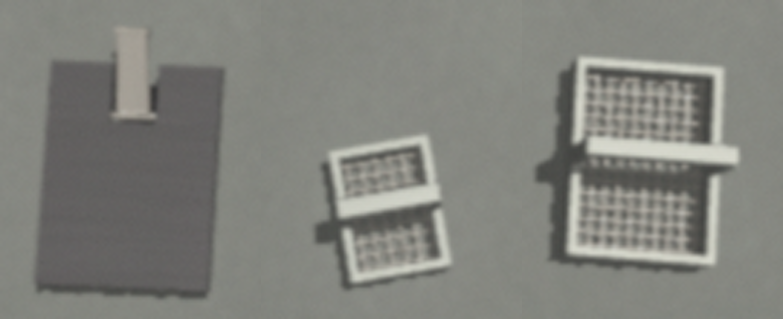

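The largest frame, at right in the crop and top px (463,226), measures 150×111 mm, so it is the target. The one at (319,242) is 100×75 mm and stays put. The dark stand is at (203,231), with its lever at (203,195). Both views agree within about 3 mm, with handle tops near 0.079 m and the deck near 0.030 m. Next I grasp.

```bash
cat >> h.py <<'E'
from scipy.spatial.transform import Rotation as Ro
def quat(th):
    c,s=np.cos(th),np.sin(th)
    return Ro.from_matrix(np.array([[c,s,0],[s,-c,0],[0,0,-1]])).as_quat()
E
python3 - <<'E'
from bench import *
from h import *
print(current_orientation())
S=np.array([.5105,-.2998]);T=np.array([.5112,.267])
best=None
for k in(0,np.pi):
    a=inverse_kinematics([*S,.16],quat(np.radians(-5.6)+k)); b=inverse_kinematics([*T,.2],quat(np.radians(-3.6)+k))
    print(k,a,b)
    if a is not None and b is not None:
        m=max(abs(a[5]),abs(b[5]))
        if best is None or m<best[0]: best=(m,k)
k=best[1]; q=quat(np.radians(-5.6)+k); print("k",k)
move_ptp([*S,.16],q); print(current_clock())
servo_line([*S,.053],rate=.1)
print(current_position(),current_force(),current_clock())
c=capture("wrist");cv2.imwrite("pics/w1.png",c["image"])
c=capture("scene");cv2.imwrite("pics/s1.png",cv2.resize(c["image"][180:330,120:320],None,fx=3,fy=3))
E
```

```text
[ 8.14453785e-01 -5.80228427e-01 -4.32048440e-05 -5.87362871e-05]
0 [-6.47649778e-01  4.09223548e-01  1.60040361e+00 -4.44089210e-16
  1.13196550e+00 -5.49911340e-01] [ 3.61575191e-01  3.46954780e-01  1.58955466e+00 -4.44089210e-16
  1.20508321e+00  4.24407044e-01]
3.141592653589793 [-6.47649778e-01  4.09223548e-01  1.60040361e+00 -4.44089210e-16
  1.13196550e+00  2.59168131e+00] [ 3.61575191e-01  3.46954780e-01  1.58955466e+00 -4.44089210e-16
  1.20508321e+00 -2.71718561e+00]
k 0
2.0417
[ 0.51098061 -0.30018038  0.05361222] [-0.12400688  0.11172936 -0.30049034] 3.2583
```

View pics/s1.png

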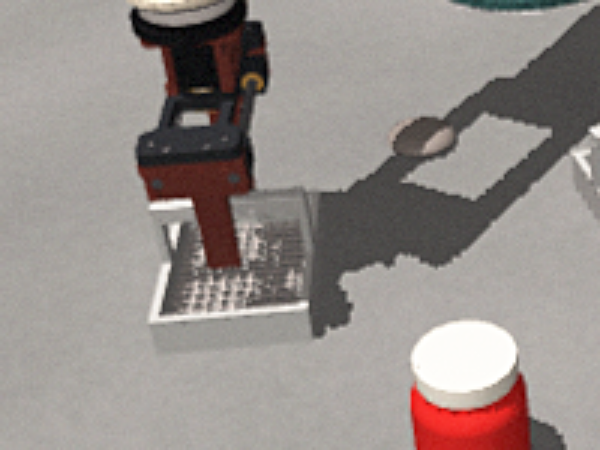

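View pics/w1.png

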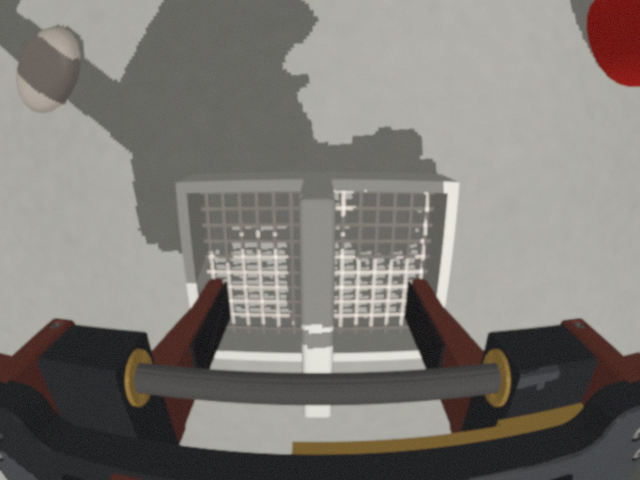

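The fingers straddle the larger sieve's bar, which is centred at about column 317 between fingers at 220 and 415. Now grip and lift.

Run:
```python
from bench import *
from h import *
S=np.array([.5105,-.2998])
move_gripper(0.0); print("gap",current_finger_gap(),current_force())
servo_line([*S,.10],rate=.06); print(current_force())
servo_line([*S,.20],rate=.12); print("gap",current_finger_gap(),current_force(),current_clock())
q=quat(np.radians(-3.6)); M=[.55,-.02,.2]
servo_line(M,quat(np.radians(-4.6)),rate=.2)
servo_line([.5112,.267,.2],q,rate=.2)
print(current_position(),current_finger_gap(),current_clock())
c=capture("scene");cv2.imwrite("pics/s2.png",cv2.resize(c["image"][90:290,340:606],None,fx=3,fy=3)); np.savez("s2.npz",**c)
c=capture("top");cv2.imwrite("pics/t2.png",c["image"]); np.savez("t2.npz",**c)
for n in("s2","t2"):
    W=cloud(dict(np.load(n+".npz"))).reshape(-1,3); W=W[(np.abs(W[:,0]-.511)<.13)&(np.abs(W[:,1]-.267)<.11)]
    for lo,hi in((.135,.15),(.15,.165),(.165,.182)):
        s=W[(W[:,2]>lo)&(W[:,2]<hi)]
        if len(s)>10: print(n,lo,len(s),rect(s))
```

```text
gap 0.013569074836850863 [ 0.70202891 -0.30388562 -1.08925662]
[-0.79199927  0.38730812 -4.49401539]
gap 0.013653852607747654 [ 0.02306523  0.0818889  -5.08646619] 6.4
[0.51130449 0.26607946 0.19995018] 0.013599901852818397 9.5667
s2 0.135 97 [513.1 265.1 110.1 149.6  86.6]
s2 0.15 1101 [511.2 264.6 110.6 156.9  87.3]
s2 0.165 768 [512.8 265.4 112.7 154.3  86.3]
t2 0.135 74 [507.2 253.7  95.  149.8  89.8]
t2 0.15 827 [5.069e+02 2.523e+02 1.501e+02 9.440e+01 1.000e-01]
t2 0.165 575 [510.  258.3  97.9 150.7  86.3]
```

View pics/s2.png

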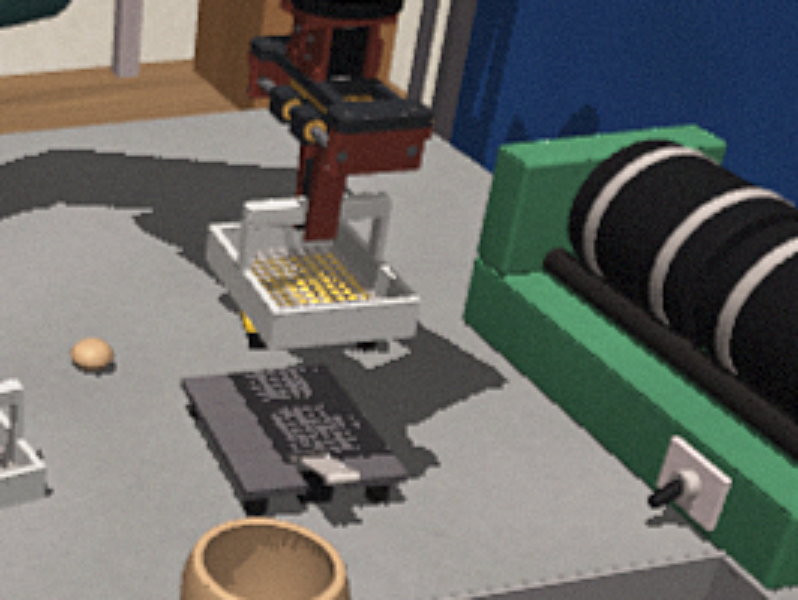

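Run:
```python
from h import *
# rim-top plane tilt from scene view
W=cloud(dict(np.load("s2.npz"))).reshape(-1,3); W=W[(np.abs(W[:,0]-.511)<.1)&(np.abs(W[:,1]-.267)<.08)]
print(np.histogram(W[:,2],bins=np.arange(.13,.24,.005)))
for x0,x1 in((.42,.45),(.57,.60)):
  for y0,y1 in((.21,.235),(.255,.275),(.295,.325)):
    s=W[(W[:,0]>x0)&(W[:,0]<x1)&(W[:,1]>y0)&(W[:,1]<y1)&(W[:,2]>.13)&(W[:,2]<.19)]
    print(x0,y0,len(s),np.percentile(s[:,2],[2,50,98]).round(4) if len(s) else '')
```

```text
(array([  0,   0,   0,  97, 546, 325, 230, 233, 239, 288,  20,  21,  23,
        22,  42,  46,  70, 108, 108, 135,  35]), array([0.13 , 0.135, 0.14 , 0.145, 0.15 , 0.155, 0.16 , 0.165, 0.17 ,
       0.175, 0.18 , 0.185, 0.19 , 0.195, 0.2  , 0.205, 0.21 , 0.215,
       0.22 , 0.225, 0.23 , 0.235]))
0.42 0.21 60 [0.1496 0.173  0.178 ]
0.42 0.255 77 [0.149  0.1619 0.1732]
0.42 0.295 34 [0.1473 0.1538 0.1582]
0.57 0.21 150 [0.1472 0.1638 0.1775]
0.57 0.255 120 [0.1478 0.1641 0.1776]
0.57 0.295 140 [0.1471 0.1652 0.1776]
```

The sieve hangs level over the dark stand, its underside at about 0.147 m, square and within about 2 mm of centre. Now I lower it gently.

Run:
```python
from bench import *
from h import *
P=[.5112,.268]
servo_line([*P,.115],rate=.1)
print(current_force())
r=servo_line([*P,.080],rate=.03,contact_N=3.5)
print(r,current_position(),current_force(),current_clock())
c=capture("scene");cv2.imwrite("pics/s3.png",cv2.resize(c["image"][130:290,370:570],None,fx=3.5,fy=3.5)); np.savez("s3.npz",**c)
```

```text
[-0.33641182  0.35015982 -3.65228309]
True [0.51116351 0.2679215  0.08294992] [ 0.5326645  -0.10223213  4.88199992] 11.6417
```

View pics/s3.png

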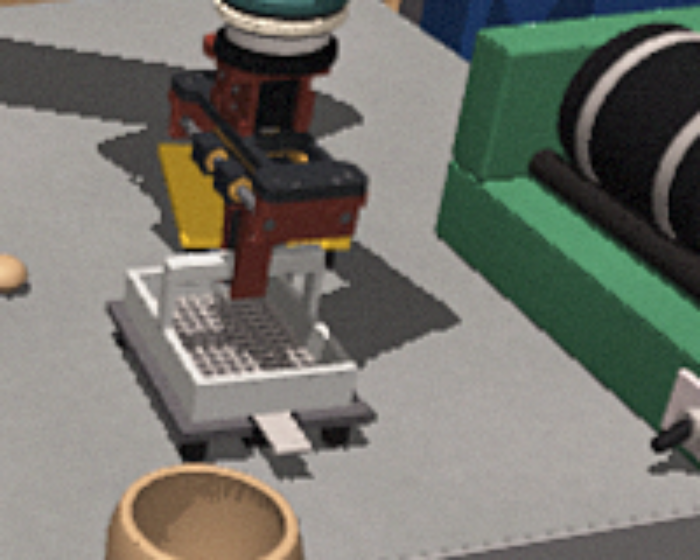

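The sieve sits on the deck and the lever lies level, at about (280,430) in the crop. I release, back off and check.

Run:
```python
from bench import *
from h import *
move_gripper(0.07); print(current_finger_gap(),current_force())
p=current_position()
servo_line([p[0],p[1],.2],rate=.1)
move_ptp([.45,-.15,.3],quat(np.radians(-4)))
sleep(.3)
for n in("scene","top"):
    c=capture(n);np.savez(n+"4.npz",**c)
    cv2.imwrite(f"pics/{n}4.png",cv2.resize(c["image"][130:290,370:570] if n=="scene" else c["image"][150:310,100:300],None,fx=3.5,fy=3.5))
    W=cloud(c).reshape(-1,3);W=W[(np.abs(W[:,0]-.53)<.14)&(np.abs(W[:,1]-.267)<.11)]
    for lo,hi in((.02,.036),(.048,.068),(.095,.125)):
        s=W[(W[:,2]>lo)&(W[:,2]<hi)]
        if len(s)>10: print(n,lo,len(s),rect(s),np.percentile(s[:,2],95).round(4))
    s=W[(W[:,2]>.055)&(W[:,2]<.066)]
    A=np.c_[s[:,:2],np.ones(len(s))];print("tilt",np.linalg.lstsq(A,s[:,2],rcond=None)[0][:2].round(3))
    L=W[(W[:,0]>.602)&(np.abs(W[:,1]-.262)<.012)&(W[:,2]>.012)]; print("lever z",len(L),np.percentile(L[:,2],[5,50,95]).round(4),L[:,0].max())
print(current_clock(),current_force())
```

```text
0.06997492571447715 [0.01874025 0.3736792  0.0194071 ]
scene 0.02 1073 [526.  266.7 132.1 197.1  85.9] 0.0355
scene 0.048 645 [489.  285.2 145.2 206.   86. ] 0.0616
scene 0.095 365 [511.7 266.9 110.2  18.6  85.9] 0.1112
tilt [-0.001  0.002]
lever z 77 [0.0245 0.0293 0.0316] 0.6246624256652674
top 0.02 2704 [524.  265.8 131.6 196.6  86.5] 0.0352
top 0.048 831 [510.2 266.7 111.6 150.7  86.3] 0.0627
top 0.095 416 [509.9 266.7 110.5  14.7  86.4] 0.1123
tilt [0.    0.001]
lever z 90 [0.0255 0.0292 0.032 ] 0.621981479196514
16.0 [-0.54661433  0.23858009 -0.07285038]
```

View pics/scene4.png

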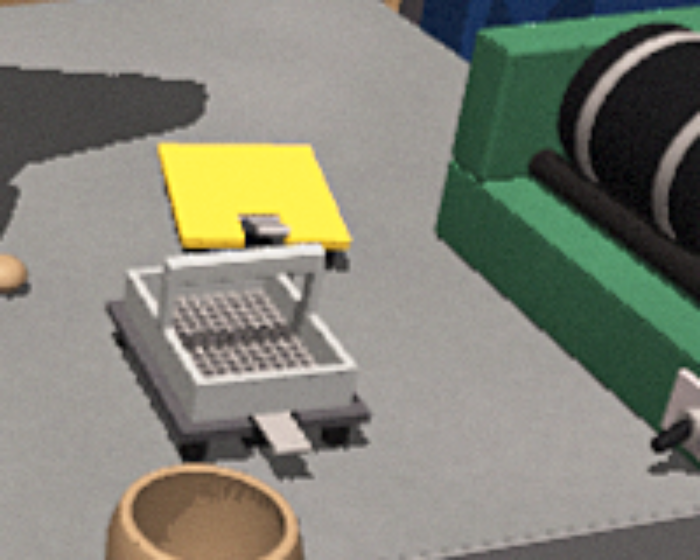

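View pics/top4.png

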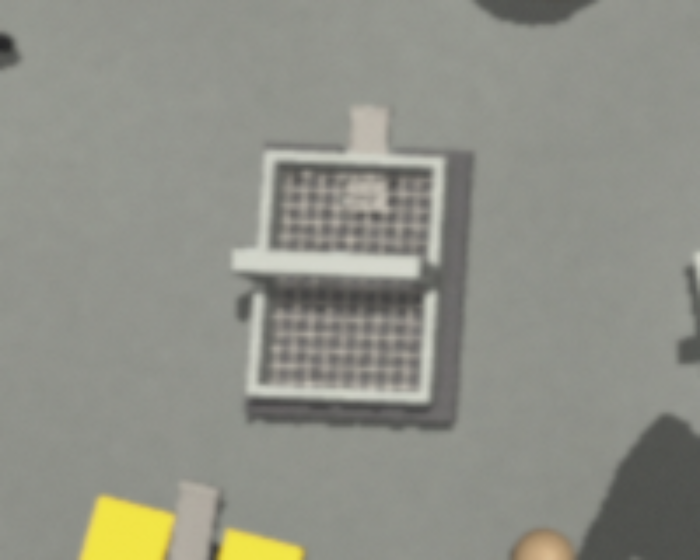

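The sieve lies flat, square and within about 1 mm of the stand's centre in both views; the lever is level with the deck at 0.029 m. Nothing touches the robot, so I hand in.

Run:
```python
from bench import *
close_job(); print(current_clock())
```

```text
the job is handed in; nothing more can be done
the job is handed in; nothing more can be done
```

I set the larger zinc sieve (measured 150 × 111 mm) on the dark drain stand by its bridge handle and handed the job in. The clock read 16.0 s of the allowed 38 s just before; the hand-in itself reports no verdict.

Last checks, taken after the gripper had let go and backed off:
- **Position:** the sieve is within about 1 mm of the stand's centre in both camera views, square to within about 0.5°, with no measurable tilt.
- **Lever:** it lies level with the deck, its top at about 0.029 m, and sticks out past the deck's end.
- **Set-down:** I lowered it at 0.03 m/s and stopped on contact at about 5 N.
- **Small sieve:** I carried the larger sieve well above it and never touched it, but I did not re-measure its position at the end.
- **Disagreements:** the two cameras differed by 2–3 mm in x, about the size of the calibration error. One scene-camera rim fit at the end gave a rectangle too large (145 × 206 mm), probably because points from the green tumbler machine or the pot got in. I ignored that fit and used the handle fit and the top view, which agreed.

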